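# Finish the bare arm of a candelabra lamp: drip pan, then candle sleeve

### The arm

A 6-joint arm with a two-finger parallel gripper is mounted at the origin on the work surface. World frame = base frame: x ahead of the robot, y to its left, z up, the work surface at z = 0. Lengths are in mm, angles in degrees, forces in N, time in s.
With the tool pointing down it reaches from about 350 to 850 mm from the base axis. Payload 8.1 kg.
Tool frame: the origin (TCP) lies on the centre line of the jaws, within the pads' length; the fingertips stand 19 mm ahead of it and the grasp point (between the pads) is the TCP; z points along the fingers, y is the direction in which the jaws open and shut (so a half turn about z gives the same grasp; the last joint's range is limited). The gripper opens to 85 mm and grips with 20 to 120 N. Pads are 22 mm wide; open, the fingers measure 114 mm over their backs; the gripper's body (76 mm by 85 mm) begins 54 mm behind the grasp point. The pads swing forward as they close: fully open they stand 13 mm farther back than shut.
Start: joints at [66.039, 7.471, 85.268, -0, 87.261, -4.893], TCP at [195.993, 567.091, 250.292] pointing down, gripper open.
Joint ranges: [-169.43, 169.43], [-51.17, 129.36], [1.28, 143.12], [-76.62, 256.62], [0, 156.53], [-152.29, 152.29]. Speed limits (degrees/s): [136.94, 136.94, 159.86, 180, 180, 180].

### API

Orientations are given as [roll, pitch, yaw] about the fixed x, y, z axes, in that order (R = Rz(yaw) Ry(pitch) Rx(roll)).
In Python, from bench import r, viewer gives the robot as it stands.
- The arm moves only by the tool carry_out, never from a script. Its argument "commands" is a list that holds one entry, the list of rows, each a list of 7 numbers: the finger opening in mm, from 0 to 85.4, then the shift along the tool's x, y, z in mm, then the turn, a rotation vector about the tool's x, y, z in degrees. A call has 1 to 5 rows; each row is the pose to reach, as a shift and turn from the pose commanded when the call began, along the tool's axes at that moment; what a row does not reach only later rows make up. A row lasts 1/8 s, in which the tool goes at most 62.5 mm and 10.7 degrees, less where a joint would pass 70% of its speed; a pose out of reach is approached as far as the arm can. A call with a gripper value outside its range is refused whole. The fingers move at their own pace and stop on an object; "grip_force" is the grip in N (left out, the last holds). Time passes only in rows, so rows that repeat a pose let the fingers close. It gives the time, the measured TCP pose, the force and the opening at its end, in the units of the state.
- r.sense(): the state, without advancing time (a new reading comes with each control period).
- viewer.snapshot(name): name is "scene" or "side" or "wrist"; returns the picture (384x512x3 uint8, red, green, blue); there is no depth.
- viewer.calibration(name): a dict with "camera_matrix" (3x3 intrinsics, pixels), "rvec" (rotation vector, rad) and "tvec" (3), from world to camera coordinates, as OpenCV has them. Camera axes: x right, y down, z forward; pixel columns grow to the right and rows downward; lengths in mm; the calibration is good to about 2 mm. A picture is of the moment at which its call begins: read the wrist's pose just before it. calibration takes no time and is no camera call; for the wrist camera it gives the pose at the moment of the call.
- r.hand_in(): hands the job in, once; it reports no verdict.
The state is a dict: "time": time; "joint_pos": joint angles; "qd": joint speeds; "joint_efforts": joint torques, N m; "tool_pos": TCP position; "tcp_rot": TCP orientation; "ft_force": force on the tool from outside, world axes, zero at the start; "wrist_torque": the same for the moment, N m; "finger_gap": finger opening in mm.
Only numpy, scipy, OpenCV 4.12 (cv2) and the standard library are available. Lean on these libraries where they do the work, as an engineer would, in place of code of your own. Each camera call takes 0.05 s, during which the arm holds its last target. There are 200 camera calls.

### The job

One arm of the brass twin-arm table lamp has lost its drip pan and candle sleeve. Lower the loose glass drip pan, rim up, over the bare lampholder until it lies flat on the arm's cup (it is glass: set it down, do not let it drop), then take the loose sleeve that is as long as the one on the finished arm and push it down over the holder until it stands fully home on the pan. Leave the other sleeves and everything else on the desk where they are.

Things in the scene. Friction and masses are not known exactly. Their poses are not given: they have to be found in the camera images.
- lamp: brass electric table lamp, round 130 mm foot, 160 mm tall at the small finial of its stem, two curved arms along its y axis to opposite sides; weighted, does not move. Origin under the centre of the foot, z up. The bare arm's holder stands 95 mm out on its +y side, the finished arm's 95 mm out on its -y side; any yaw.
- bare_seat (a point): centre of the flat round seat (40 mm across, 140 mm above the desk) on top of the bare arm's brass cup, at the foot of its lampholder; z up, x and y as the lamp's. The lampholder is a plain white upright spigot on this axis, 23.5 mm in diameter, 50 mm tall, its top edge bevelled by about 2.5 mm.
- bare_top (a point): centre of the top of the bare lampholder, 50 mm above its seat (190 mm above the desk). On its +x and -x sides, 18 to 42 mm above the seat, two bowed steel leaf springs stand up to 2 mm proud and give way when pushed in: they clear the pan when it is centred and grip the sleeve, which needs a push of about 3 to 5 N and does not slide home by its own weight.
- done_seat (a point): the same seat on the finished arm, where a fixed drip pan and a fixed sleeve 52 mm long are already in place (sleeve top 56 mm above this point, 196 mm above the desk): the pattern to match.
- pan_mid (a point): the loose drip pan, lying rim up on the desk: a shallow round dish of white opal glass, 64 mm across, 14 mm tall, with an upright outer lip from 6.5 to 14 mm above its underside; its floor is 4 mm thick with a round 27.5 mm hole in the middle, 90 g. The point is on its axis 7 mm above its underside, z up. Home, its underside lies on the seat.
- sleeve_mid_c (a point): loose candle sleeve standing upright on the desk: plain ivory rigid tube open at both ends, 32 mm outside, 26 mm bore, 52 mm long, 31 g; the point is at its centre, half-way up (26 mm above its foot), z along the tube. Either end may go down. The one that matches the finished arm: home, its foot stands on the pan's floor, 4 mm above the seat, and its top is 6 mm above the holder's.
- sleeve_tall_c (a point): loose candle sleeve standing upright on the desk: plain ivory rigid tube open at both ends, 32 mm outside, 26 mm bore, 70 mm long, 42 g; the point is at its centre, half-way up (35 mm above its foot), z along the tube. Either end may go down. Too long: leave it.
- sleeve_low_c (a point): loose candle sleeve standing upright on the desk: plain ivory rigid tube open at both ends, 32 mm outside, 26 mm bore, 34 mm long, 20 g; the point is at its centre, half-way up (17 mm above its foot), z along the tube. Either end may go down. Too short: leave it.
- cup: white porcelain mug, 76 mm across, 58 mm tall, a handle on its +y side; origin under its centre. Bystander.
- finial: small turned brass finial, 26 mm across, 37 mm tall, standing among the loose parts; origin under its centre. Bystander.
- tin: round green-grey tin with a lid, 91 mm across, 48 mm tall; origin under its centre. Bystander.
- screwdriver: screwdriver with a dark wooden handle, lying flat, about 200 mm long along its x axis, handle to its -x; origin near its middle. Bystander.
- jar: amber glass jar with a steel lid, 58 mm across, 75 mm tall; origin under its centre. Bystander.
- candlestick: small grey metal candlestick, 84 mm across the foot, 122 mm tall; origin under its centre. Bystander.

How it is judged (in metres and radians):
On the way, in this order (a step that is already met when the one before it is completed fails the run):
1. the drip pan lies flat on the bare arm's cup, around the holder (horizontal distance between pan_mid and bare_seat below 0.004 m and z of pan_mid in the frame of bare_seat between 0.004 and 0.0095 m and angle between pan_mid's own z axis and vertical below 0.1 rad), for 0.2 s.
2. the matching sleeve is pushed home over the holder, onto the pan (all of step 1 and horizontal distance between sleeve_mid_c and bare_seat below 0.004 m and z of sleeve_mid_c in the frame of bare_seat between 0.027 and 0.0325 m and angle between the z axis of sleeve_mid_c and the z axis of bare_seat, either way round below 0.1 rad), for 0.2 s.
At the end, for the whole second after the job is handed in: Drip pan rim up and flat (0.1 rad) on the bare arm's cup, within 4 mm of the holder's axis and 2.5 mm of seated height; the 52 mm sleeve on the same holder, upright (0.1 rad), within 4 mm of the axis and 2.5 mm of standing home on the pan; both at rest (all of step 2 and linear speed of each of pan, sleeve_mid below 0.02 m/s); the robot touches nothing.
It fails at once if the glass drip pan is let drop (moves faster than 0.35 m/s out of the fingers, a free fall of about 6 mm) (linear speed of pan above 0.35 m/s and contact force between the fingers and pan below 0.01 N).
It fails at once if another sleeve or a bystander is moved more than 30 mm (distance of any of sleeve_tall_c, sleeve_low_c, cup, finial, tin, screwdriver, jar, candlestick from where it was at the start of the episode above 0.03 m).
It also fails if it takes over 67 s, if anything falls off the work surface, if the arm or the gripper's body presses on something with over 40 N, if the wrist force passes 120 N, or if a joint passes its speed limit or range.

## Working session

There is one attempt and no reset: what is moved stays moved. The work goes in short steps, Python scripts to look and compute and a tool call to move; the robot and the scene stay as the last step left them, time stands still between calls to the robot, and variables do not carry over. Pictures are saved under pics/ and viewed, about 8 in all and at most 12, crops included, and the job is handed in when it is done.

Besides the shell and the picture viewer there is one more tool, called after "Call:" by a JSON object that holds its "method" and its "body", one argument or row to a line. carry_out: Moves the arm, as the interface text tells. Its arguments: {"type":"object","properties":{"commands":{"type":"array","items":{"type":"array","items":{"type":"array","items":{"type":"number"}}}},"grip_force":{"type":"number"}},"required":["commands"]}

```bash
mkdir -p pics; ls; python3 - <<'E'
from bench import r, viewer
import cv2
s=r.sense(); print(s)
for n in ("scene","side","wrist"):
    c=viewer.calibration(n); print(n,c)
    im=viewer.snapshot(n); cv2.imwrite(f"pics/{n}0.png",cv2.resize(im[:,:,::-1],(800,600),interpolation=cv2.INTER_CUBIC))
E
```

```text
pics
{'time': 0.0, 'joint_pos': array([ 6.60379188e+01,  7.51415029e+00,  8.53297856e+01, -1.12899629e-03,
        8.72625109e+01, -4.89252761e+00]), 'qd': array([ 0.0594552 , -0.02594992, -0.00210183,  0.06832946,  0.03423675,
        0.06601527]), 'joint_efforts': array([ 2.32228349e-04, -5.69376469e+01, -5.00567079e+01,  7.88408238e-05,
        1.44624675e-02, -2.85049492e-05]), 'tool_pos': array([195.79636253, 566.60090422, 249.24954398]), 'tcp_rot': array([-1.79893845e+02, -7.95502192e-03,  1.60930494e+02]), 'ft_force': array([0.07864275, 0.35191208, 0.1501966 ]), 'wrist_torque': array([ 0.00795285, -0.00882376, -0.05444468]), 'finger_gap': 85.47899084211117}
scene {'camera_matrix': array([[443.33144355,   0.        , 254.57267004],
       [  0.        , 443.33144355, 191.9914064 ],
       [  0.        ,   0.        ,   1.        ]]), 'rvec': array([ 1.2330214 ,  2.03019996, -1.12734948]), 'tvec': array([ 266.01869787, -124.05726689, 1632.4879037 ])}
side {'camera_matrix': array([[498.85065727,   0.        , 254.09498169],
       [  0.        , 498.85065727, 187.46813714],
       [  0.        ,   0.        ,   1.        ]]), 'rvec': array([ 2.02251073, -0.79464974,  0.40120806]), 'tvec': array([-425.54942074,  313.98283489, 1094.32953148])}
wrist {'camera_matrix': array([[321.32207142,   0.        , 249.38897257],
       [  0.        , 321.32207142, 197.60142458],
       [  0.        ,   0.        ,   1.        ]]), 'rvec': array([-2.36663905, -1.68615889, -0.23256317]), 'tvec': array([-598.87515935,  -36.07275071,  378.66363469])}
```

View pics/scene0.png

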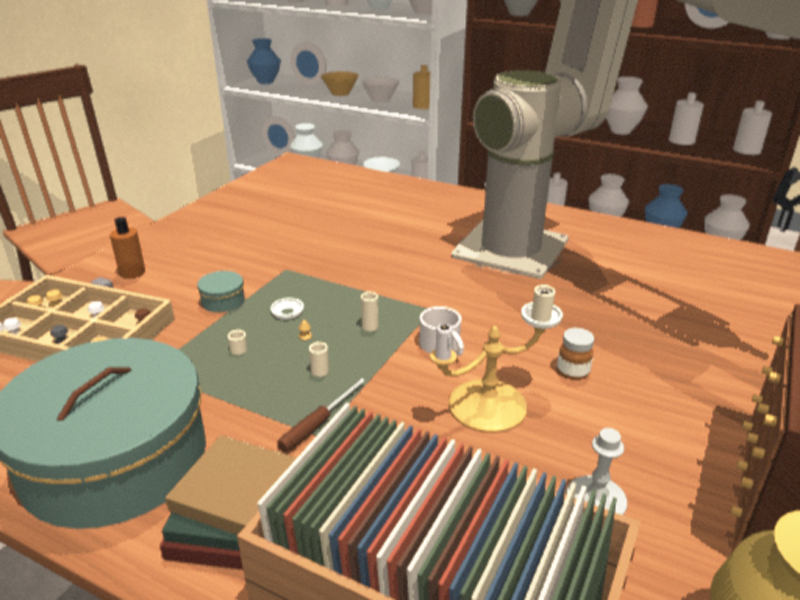

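View pics/side0.png

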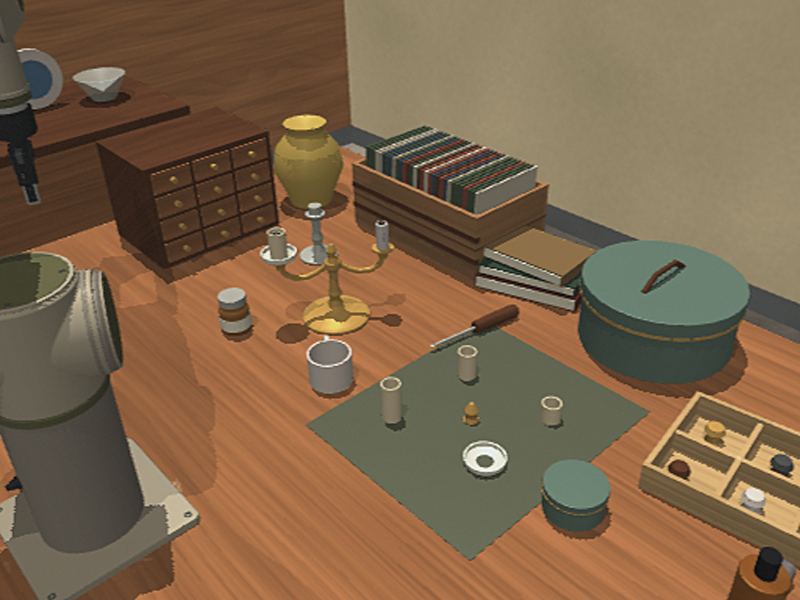

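View pics/wrist0.png

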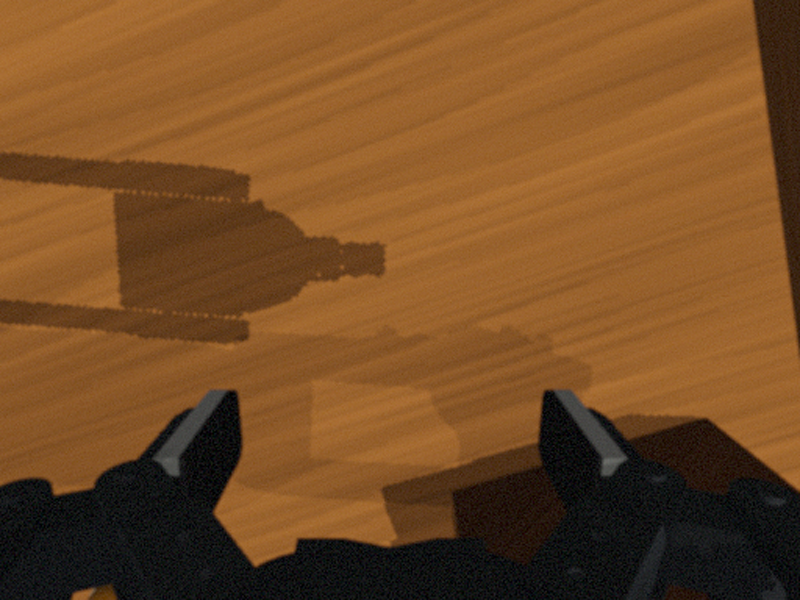

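The scene view shows the pan at about (287,308), the 52 mm sleeve at (319,360), the tall one at (370,312), the low one at (237,342) and the bare holder in front of the mug at (443,343). The side view shows the pan at (485,458), the mid sleeve at (467,363) and the bare holder at (382,237). The wrist camera only sees empty desk.

```bash
cat > h.py <<'E'
import numpy as np, cv2
from bench import r, viewer
def P(n):
    c=viewer.calibration(n); R=cv2.Rodrigues(c["rvec"])[0]
    return c["camera_matrix"]@np.c_[R,c["tvec"]]
def tri(a,b,k=.64):
    X=cv2.triangulatePoints(P("scene"),P("side"),np.array(a,float).reshape(2,1)*k,np.array(b,float).reshape(2,1)*k)[:,0]
    return X[:3]/X[3]
def onz(Pm,uv,z):  # pixel -> world at height z
    A=Pm[:,[0,1]]; b=Pm[:,2]*z+Pm[:,3]
    M=np.c_[A,b]; X=np.linalg.solve(M,[uv[0],uv[1],1]); return X[:2]/X[2]
def proj(Pm,X):
    p=Pm@np.r_[X,1]; return p[:2]/p[2]
E
python3 - <<'E'
from h import *
np.set_printoptions(precision=1,suppress=True)
for n,a,b,z in [("pan rim",(287,307),(485,457),14),("mid top",(319,347),(467,350),52),("tall top",(370,296),(391,382),70),("low top",(237,335),(552,402),34),
 ("bare top",(443,327),(382,224),190),("done top",(544,290),(277,232),196),("foot",(488,405),(336,314),5),("stem finial",(493,327),(332,248),160),("finial",(304,321),(471,404),37),("mug top",(441,319),(330,355),58),("cstick top",(608,437),(315,209),122),("jar",(577,338),(232,296),75)]:
    print(n,tri(a,b),z,onz(P("scene"),np.array(a)*.64,z),onz(P("side"),np.array(b)*.64,z))
E
```

```text
pan rim [ 474.2 -304.9   10.6] 14 [ 477.9 -300.9] [ 472.  -307.6]
mid top [ 606.3 -140.9   50.8] 52 [ 606.9 -139.2] [ 605.6 -142.7]
tall top [ 443.4 -131.    68.7] 70 [ 443.8 -129. ] [ 442.9 -133.5]
low top [ 622.4 -309.8   32. ] 34 [ 623.9 -306.6] [ 621.2 -311.9]
bare top [636.4 103.4 187.1] 190 [639.6 105.4] [633.   98.4]
done top [477.1 204.9 192.8] 196 [479.9 206.8] [473.9 197.7]
foot [557.6 157.3   0.6] 5 [562.  159.3] [553.9 151.5]
stem finial [554.2 151.  151.6] 160 [563.1 156.2] [545.5 136. ]
finial [ 527.2 -226.    32.4] 37 [ 532.5 -221.6] [ 523.5 -229.8]
mug top [430.4  10.2  51.2] 58 [436.9  15.6] [425.8   0.5]
cstick top [672.5 362.7 112. ] 122 [681.9 364.8] [661. 344.]
jar [397.2 255.2  68.9] 75 [406.8 256.5] [392.7 247. ]
```

```bash
cat >> h.py <<'E'
from scipy.spatial.transform import Rotation as Ro
def goto(x,y,z,yaw):  # shift and turn in tool axes from the measured pose to a tool-down pose
    s=r.sense(); R=Ro.from_euler("xyz",s["tcp_rot"],degrees=True); T=Ro.from_euler("xyz",[180,0,yaw],degrees=True)
    d=R.inv().apply(np.array([x,y,z])-s["tool_pos"]); w=(R.inv()*T).as_rotvec(degrees=True)
    print("pos",s["tool_pos"].round(1),"shift",d.round(1),"turn",w.round(1),"t",s["time"],"F",s["ft_force"].round(1),"gap",round(s["finger_gap"],1))
E
python3 - <<'E'
from h import *
goto(410,130,300,110); goto(474,-305,180,60)
c=viewer.calibration("wrist"); R=cv2.Rodrigues(c["rvec"])[0]; s=r.sense()
Rt=Ro.from_euler("xyz",s["tcp_rot"],degrees=True)
print("cam in tool",Rt.inv().apply(-R.T@c["tvec"]-s["tool_pos"]),"axis",Rt.inv().apply(R[2]))
E
```

```text
pos [195.8 566.7 249.5] shift [-345.1 -342.9  -50.1] turn [-0.1  0.  50.9] t 0.15 F [-0.3 -0.8  0.3] gap 85.4
pos [195.8 566.7 249.5] shift [-547.7 -732.9   70.5] turn [-1.000e-01  1.000e-01  1.009e+02] t 0.15 F [-0.3 -0.8  0.3] gap 85.4
cam in tool [ 6.86601812e+01 -1.20261660e-01 -1.23583209e+02] axis [-2.73477290e-01 -3.26671623e-04  9.61878404e-01]
```

Call:
{"method": "carry_out", "body": {
  "commands": [
    [[85,-345,-343,-50,0,0,50],[85,-345,-343,-50,0,0,50],[85,-345,-343,-50,0,0,50],[85,-345,-343,-50,0,0,50],[85,-345,-343,-50,0,0,50]]
  ]
}}

```text
time: 0.78
tool_pos: [333.1, 286.1, 282.3]
tcp_rot: [180.0, 0.0, 110.7]
ft_force: [0.0, -0.0, 0.5]
finger_gap: 85.1
```

```bash
python3 -c "
from h import *
goto(474,-305,170,60); print(r.sense()['tcp_rot'])"
```

```text
pos [333.1 286.1 282.3] shift [-602.8  -76.8  112.3] turn [ 0.  -0.  50.7] t 0.775 F [ 0.  -0.   0.5] gap 85.1
[1.79985085e+02 5.28928842e-03 1.10670841e+02]
```

Call:
{"method": "carry_out", "body": {
  "commands": [
    [[85,-603,-77,112,0,0,50.7],[85,-603,-77,112,0,0,50.7],[85,-603,-77,112,0,0,50.7],[85,-603,-77,112,0,0,50.7],[85,-603,-77,112,0,0,50.7]]
  ]
}}

```text
time: 1.4
tool_pos: [405.3, -12.7, 225.4]
tcp_rot: [180.0, -0.0, 59.9]
ft_force: [1.3, 0.4, -0.0]
finger_gap: 84.7
```

```bash
python3 -c "
from h import *
goto(474,-305,170,60)"
```

```text
pos [405.3 -12.7 225.4] shift [-218.5  205.8   55.4] turn [ 0.  -0.  -0.1] t 1.4 F [ 1.3  0.4 -0. ] gap 84.7
```

Call:
{"method": "carry_out", "body": {
  "commands": [
    [[85,-218,206,56,0,0,0],[85,-218,206,56,0,0,0],[85,-218,206,56,0,0,0],[85,-218,206,56,0,0,0],[85,-218,206,56,0,0,0]]
  ]
}}

```text
time: 2.02
tool_pos: [475.8, -304.5, 168.8]
tcp_rot: [-180.0, -0.0, 60.2]
ft_force: [0.4, 0.2, 0.8]
finger_gap: 84.9
```

Call:
{"method": "carry_out", "body": {
  "commands": [
    [[85,0,0,0,0,0,0],[85,0,0,0,0,0,0]]
  ]
}}

```text
time: 2.28
tool_pos: [475.5, -301.8, 169.1]
tcp_rot: [-179.9, -0.0, 60.2]
ft_force: [0.1, -0.5, 0.6]
finger_gap: 85.5
```

```bash
python3 - <<'E'
from h import *
goto(474,-305,170,60)
print(proj(P("wrist"),[474,-305,14])/.64)
im=viewer.snapshot("wrist"); cv2.imwrite("pics/wpan.png",cv2.resize(im[:,:,::-1],(800,600),interpolation=cv2.INTER_CUBIC))
E
```

```text
pos [ 475.5 -301.8  169.1] shift [-3.5  0.3 -0.9] turn [-0.1 -0.   0.2] t 2.275 F [ 0.1 -0.5  0.6] gap 85.5
[389.32466585 298.06440624]
```

View pics/wpan.png

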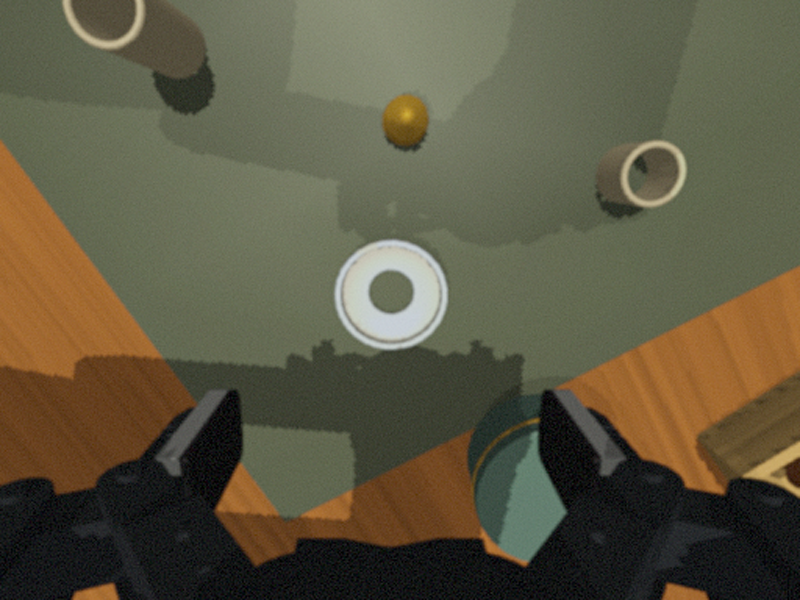

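The wrist view shows the pan rim's centre at (391,294.5), within a few pixels of where it should be. The tin at about (545,480), the finial at (405,120) and the low sleeve at (650,172) are all clear of the fingers.

```bash
python3 - <<'E'
from h import *
p=onz(P("wrist"),np.array([391,294.5])*.64,14); print(p)
goto(*p,60,60); goto(*p,18,60)
E
```

```text
[ 476.22358478 -303.46653461]
pos [ 475.8 -301.4  169.6] shift [ -1.6   1.5 109.6] turn [-0.  -0.   0.3] t 2.325 F [-0.3  0.2  0.5] gap 85.0
pos [ 475.8 -301.4  169.6] shift [ -1.6   1.5 151.6] turn [-0.  -0.   0.3] t 2.325 F [-0.3  0.2  0.5] gap 85.0
```

Call:
{"method": "carry_out", "body": {
  "commands": [
    [[85,-1.5,1.5,60,0,0,0],[85,-1.5,1.5,115,0,0,0],[85,-1.5,1.5,130,0,0,0],[85,-1.5,1.5,130,0,0,0],[85,-1.5,1.5,130,0,0,0]]
  ]
}}

```text
time: 2.95
tool_pos: [478.4, -305.3, 42.8]
tcp_rot: [179.7, 0.0, 60.3]
ft_force: [0.5, 0.4, -0.1]
finger_gap: 85.0
```

```bash
python3 - <<'E'
from h import *
goto(476.2,-303.5,20,60)
im=viewer.snapshot("wrist"); cv2.imwrite("pics/wpan2.png",cv2.resize(im[:,:,::-1],(800,600),interpolation=cv2.INTER_CUBIC))
E
```

```text
pos [ 478.4 -305.3   42.8] shift [ 0.5 -2.9 22.8] turn [0.3 0.  0.3] t 2.95 F [ 0.5  0.4 -0.1] gap 85.0
```

View pics/wpan2.png

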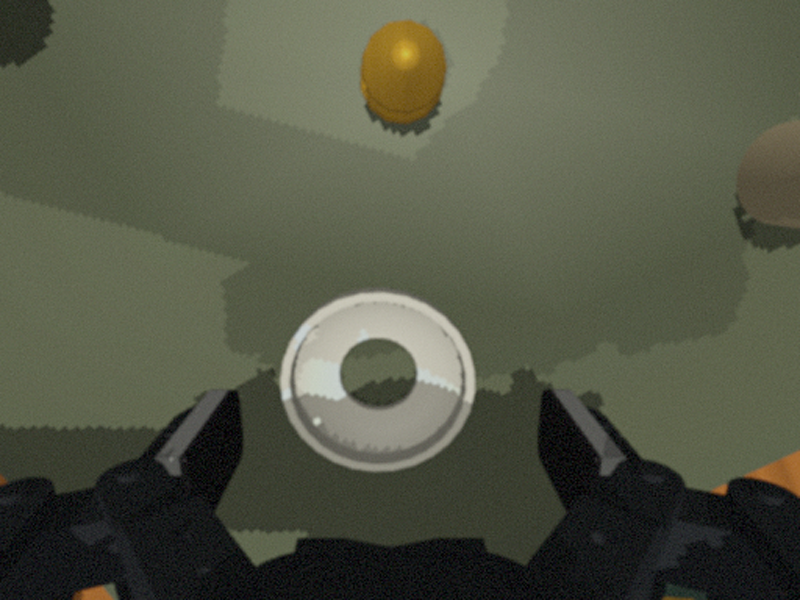

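The pan's rim centre is at (378,380) and the jaw midline at column 390, so there's a residual of about 4 mm along the jaws. I'll compute it.

```bash
python3 - <<'E'
from h import *
# sensed pose at the moment of the picture was (478.4,-305.3,42.8)
s=r.sense(); print(s["tool_pos"],s["qd"].round(1))
p=onz(P("wrist"),np.array([378,380.5])*.64,14); print(p)
goto(*p,20,60.)
E
```

```text
[ 478.38161484 -305.50341104   42.79685139] [-0.3  0.2  0.2 -0.1 -0.3 -0. ]
[ 476.52998054 -302.73646331]
pos [ 478.4 -305.5   42.8] shift [ 1.5 -3.1 22.8] turn [0.3 0.  0.3] t 3.0 F [-0.2 -0.8 -0.5] gap 84.8
```

Call:
{"method": "carry_out", "body": {
  "commands": [
    [[85,1.5,-3,10,0,0,0],[85,1.5,-3,17,0,0,0],[85,1.5,-3,20,0,0,0],[85,1.5,-3,22,0,0,0],[85,1.5,-3,22,0,0,0]]
  ],
  "grip_force": 30
}}

```text
time: 3.62
tool_pos: [474.5, -301.5, 17.4]
tcp_rot: [-180.0, -0.0, 60.2]
ft_force: [0.6, -0.0, -0.2]
finger_gap: 84.5
```

Call:
{"method": "carry_out", "body": {
  "commands": [
    [[60,0,0,0,0,0,0],[55,0,0,0,0,0,0],[55,0,0,0,0,0,0],[55,0,0,0,0,0,0]]
  ]
}}

```text
time: 4.12
tool_pos: [474.9, -301.7, 18.3]
tcp_rot: [180.0, 0.0, 60.2]
ft_force: [-1.7, 1.5, 5.5]
finger_gap: 63.0
```

Call:
{"method": "carry_out", "body": {
  "commands": [
    [[55,0,0,-10,0,0,0],[55,0,0,-40,0,0,0],[55,0,0,-100,0,0,0],[55,0,0,-160,0,0,0],[55,0,0,-220,0,0,0]]
  ]
}}

```text
time: 4.75
tool_pos: [474.2, -301.2, 239.9]
tcp_rot: [180.0, 0.0, 60.2]
ft_force: [0.8, -1.0, -0.4]
finger_gap: 62.8
```

```bash
python3 - <<'E'
from h import *
im=viewer.snapshot("wrist"); cv2.imwrite("pics/wpan3.png",cv2.resize(im[:,:,::-1],(800,600),interpolation=cv2.INTER_CUBIC))
goto(600,70,290,147.4)
E
```

```text
pos [ 477.2 -303.4  250.2] shift [385.1 -78.3 -41.5] turn [  0.5   0.6 -87.2] t 4.8 F [ 1.7 -1.3  7.1] gap 63.3
```

View pics/wpan3.png

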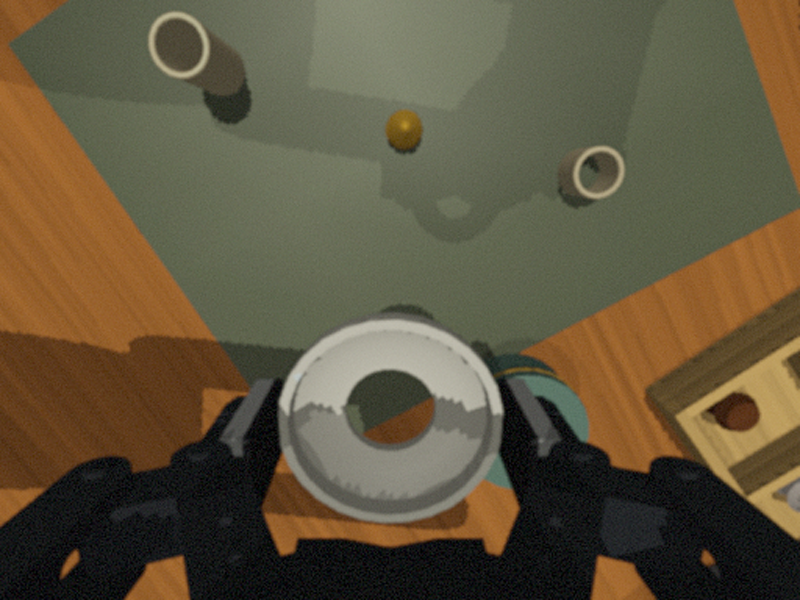

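The pan hangs level between the jaws, with its rim's centre at (390,418). I'll carry it to a spot just beyond the bare holder, so the holder sits in view past the pan.

```bash
python3 - <<'E'
from h import *
s=r.sense(); R=Ro.from_euler("xyz",s["tcp_rot"],degrees=True)
for t in (4.3,7):
    p=onz(P("wrist"),np.array([390,418])*.64,s["tool_pos"][2]-t)
    print("pan in tool",R.inv().apply(np.r_[p,s["tool_pos"][2]-t]-s["tool_pos"]))
goto(695,66,260,147.4)
E
```

```text
pan in tool [0.93453788 0.80955727 4.30916288]
pan in tool [-0.51338874  0.81076399  7.01202738]
pos [ 477.2 -303.4  250.2] shift [428.8   5.8 -10.5] turn [  0.5   0.6 -87.2] t 4.8 F [ 1.7 -1.3  7.1] gap 63.3
```

Call:
{"method": "carry_out", "body": {
  "commands": [
    [[55,429,6,-10,0,0,-87.2],[55,429,6,-10,0,0,-87.2],[55,429,6,-10,0,0,-87.2],[55,429,6,-10,0,0,-87.2],[55,429,6,-10,0,0,-87.2]]
  ]
}}

```text
time: 5.42
tool_pos: [634.2, -30.6, 245.2]
tcp_rot: [180.0, 0.0, 114.3]
ft_force: [0.4, -1.2, -0.5]
finger_gap: 62.8
```

```bash
python3 -c "
from h import *
goto(695,66,260,147.4)"
```

```text
pos [634.2 -30.6 245.2] shift [ 63.   95.2 -14.8] turn [  0.    0.  -33.1] t 5.425 F [ 0.4 -1.2 -0.5] gap 62.8
```

Call:
{"method": "carry_out", "body": {
  "commands": [
    [[55,63,95,-15,0,0,-33],[55,63,95,-15,0,0,-33],[55,63,95,-15,0,0,-33],[55,63,95,-15,0,0,-33],[55,63,95,-15,0,0,-33]]
  ]
}}

```text
time: 6.05
tool_pos: [694.4, 63.0, 259.8]
tcp_rot: [-180.0, -0.0, 146.7]
ft_force: [-0.9, 0.3, -1.1]
finger_gap: 62.3
```

Call:
{"method": "carry_out", "body": {
  "commands": [
    [[55,0,0,0,0,0,0],[55,0,0,0,0,0,0],[55,0,0,0,0,0,0]]
  ]
}}

```text
time: 6.42
tool_pos: [694.7, 63.3, 260.1]
tcp_rot: [180.0, 0.0, 146.9]
ft_force: [0.2, 0.5, -1.7]
finger_gap: 63.0
```

```bash
python3 - <<'E'
from h import *
goto(695,66,260,147.4)
np.save("P1.npy",P("wrist")); print(proj(P("wrist"),[636,103,190])/.64)
im=viewer.snapshot("wrist"); cv2.imwrite("pics/whold.png",cv2.resize(im[:,:,::-1],(800,600),interpolation=cv2.INTER_CUBIC))
E
```

```text
pos [694.7  63.3 260.1] shift [1.2 2.4 0.1] turn [ 0.   0.  -0.5] t 6.425 F [ 0.2  0.5 -1.7] gap 63.0
[392.86790193 159.81047144]
```

View pics/whold.png

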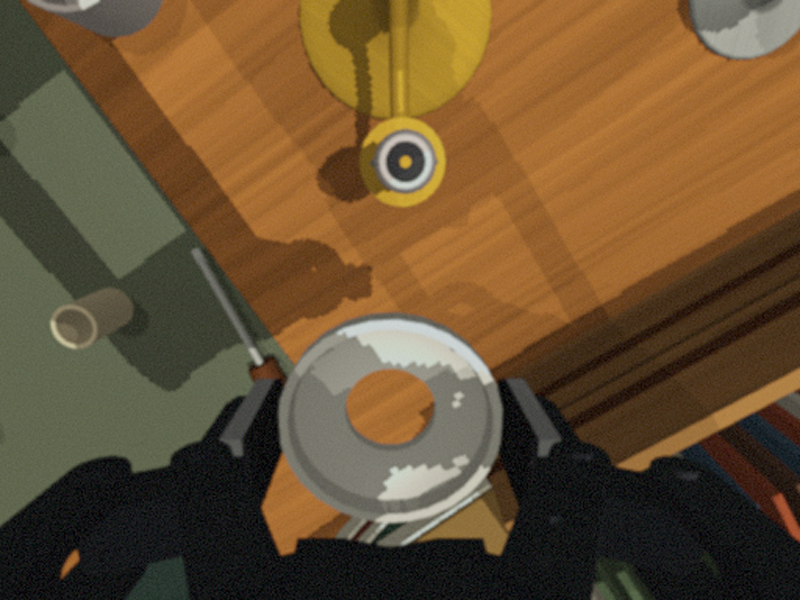

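The holder's top is at (405.5,160.5) over its cup at (403,162). The pan in the jaws is at (390.5,418.5), level.

```bash
python3 - <<'E'
from h import *
s=r.sense(); R=Ro.from_euler("xyz",s["tcp_rot"],degrees=True); Pm=P("wrist"); T=s["tool_pos"]
f=lambda uv,z: R.inv().apply(np.r_[onz(Pm,np.array(uv)*.64,z),z]-T)
print(T,"world",onz(Pm,np.array([405.5,160.5])*.64,190))
h=f((405.5,160.5),190)
for t in (4.3,7):
    p=f((390.5,418.5),T[2]-t); print("holder",h,"pan",p,"shift",h-p)
# ring centre by segmentation of the white top
im=cv2.imread("pics/whold.png"); roi=im[115:210,355:450]; hsv=cv2.cvtColor(roi,cv2.COLOR_BGR2HSV)
m=((hsv[...,1]<60)&(hsv[...,2]>110)).astype(np.uint8)
c=max(cv2.findContours(m,0,2)[0],key=cv2.contourArea); print(cv2.fitEllipse(c), cv2.minEnclosingCircle(c))
E
```

```text
[694.67900978  63.39754358 260.00276527] world [638.75738682 106.86087524]
holder [70.58896925  5.86662406 69.99611705] pan [0.05424713 0.25392574 4.30000543] shift [70.53472212  5.61269832 65.69611162]
holder [70.58896925  5.86662406 69.99611705] pan [-1.3940448   0.25784993  7.0001471 ] shift [71.98301405  5.60877413 62.99596995]
((50.6779670715332, 45.83165740966797), (56.991722106933594, 60.71398162841797), 2.8836867809295654) ((50.17679214477539, 45.80137634277344), 30.823945999145508)
```

Call:
{"method": "carry_out", "body": {
  "commands": [
    [[55,20,1,10,0,0,0],[55,45,4,20,0,0,0],[55,65,5.5,30,0,0,0],[55,71,5.5,38,0,0,0],[55,71,5.5,38,0,0,0]]
  ]
}}

```text
time: 7.1
tool_pos: [637.9, 106.9, 221.2]
tcp_rot: [-180.0, -0.0, 147.0]
ft_force: [0.5, 0.3, -0.6]
finger_gap: 62.6
```

Call:
{"method": "carry_out", "body": {
  "commands": [
    [[55,0,0,0,0,0,0],[55,0,0,0,0,0,0],[55,0,0,0,0,0,0]]
  ]
}}

```text
time: 7.48
tool_pos: [638.6, 106.7, 222.2]
tcp_rot: [180.0, 0.0, 146.9]
ft_force: [-0.0, -0.2, -0.5]
finger_gap: 63.0
```

```bash
python3 - <<'E'
from h import *
goto(638.8,106.9,222,147.4)
a=viewer.snapshot("wrist")[:,:,::-1][170:370,150:350]; b=viewer.snapshot("side")[:,:,::-1][110:180,200:270]
cv2.imwrite("pics/over.png",np.hstack([cv2.resize(a,(400,400),interpolation=2),cv2.resize(b,(400,400),interpolation=2)]))
E
```

```text
pos [638.6 106.7 222.2] shift [-0.   0.3  0.2] turn [ 0.   0.  -0.5] t 7.475 F [-0.  -0.2 -0.5] gap 63.0
```

View pics/over.png

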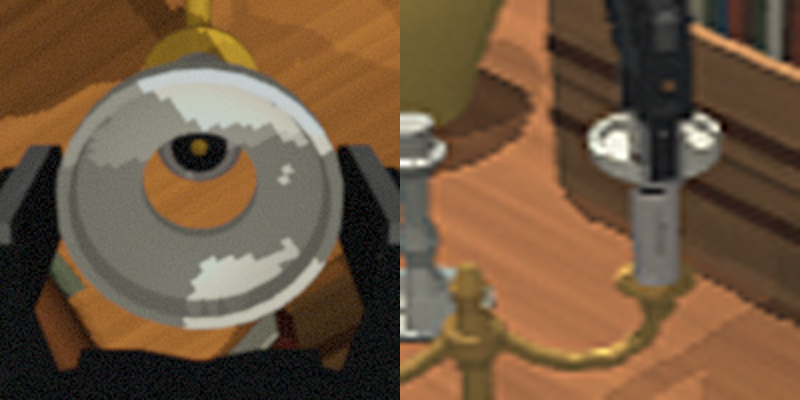

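The left crop shows the holder's top through the pan's hole, centred in columns (holder 199, hole 200). On the right, the pan hangs level just above the holder. I'll compare the projected model extents with this crop for the tool-x direction.

```bash
python3 - <<'E'
from h import *
s=r.sense(); R=Ro.from_euler("xyz",s["tcp_rot"],degrees=True); Pm=P("wrist"); T=s["tool_pos"]
a=np.linspace(0,2*np.pi,200)
def ext(rad,z,c=(0,0)):
    X=T+R.apply(np.c_[c[0]+rad*np.cos(a),c[1]+rad*np.sin(a),np.full(200,z)])
    q=np.array([proj(Pm,x) for x in X]); q=(q-[150,170])*2
    return "L %.1f R %.1f T %.1f B %.1f"%(q[:,0].min(),q[:,0].max(),q[:,1].min(),q[:,1].max())
for u in (17,18.3,20): print(u,"rim",ext(32,u-14),"| hole top",ext(13.75,u-4),"| hole under",ext(13.75,u))
zt=T[2]-190
print("top",ext(9.25,zt),"| shoulder",ext(11.75,zt+2.5),"|centre",ext(0,zt),"seat r20",ext(20,zt+50))
E
```

```text
17 rim L 52.0 R 345.3 T 58.4 B 323.1 | hole top L 139.8 R 257.5 T 123.2 B 230.3 | hole under L 141.3 R 256.1 T 116.7 B 221.6
18.3 rim L 53.3 R 344.0 T 56.7 B 319.3 | hole top L 140.3 R 257.1 T 121.0 B 227.4 | hole under L 141.7 R 255.6 T 114.7 B 218.8
20 rim L 55.0 R 342.3 T 54.4 B 314.5 | hole top L 140.9 R 256.4 T 118.3 B 223.7 | hole under L 142.3 R 255.0 T 112.1 B 215.3
top L 163.4 R 234.0 T 111.7 B 176.9 | shoulder L 154.5 R 242.9 T 99.3 B 181.1 |centre L 198.7 R 198.7 T 144.8 B 144.8 seat r20 L 139.4 R 258.1 T 26.5 B 139.3
```

```bash
python3 - <<'E'
from h import *
im=viewer.snapshot("wrist")[:,:,::-1]
s=r.sense(); R=Ro.from_euler("xyz",s["tcp_rot"],degrees=True); Pm=P("wrist"); T=s["tool_pos"]; print(T)
a=np.linspace(0,2*np.pi,200); k=3
big=cv2.resize(im[185:345,170:330],None,fx=k,fy=k,interpolation=2)
def draw(o,rad,z,cx,col):
    X=T+R.apply(np.c_[cx+rad*np.cos(a),rad*np.sin(a),np.full(200,z)])
    q=np.array([proj(Pm,x) for x in X]); q=((q-[170,185]+.5)*k*8).astype(np.int32)
    cv2.polylines(o,[q],True,col,1,cv2.LINE_AA,3)
cv2.imwrite("pics/raw.png",big)
o=big.copy()
u=18.3; zt=T[2]-190
for cx,col in ((0,(0,0,255)),(-2.5,(255,255,0))):
    draw(o,32,u-14,cx,col); draw(o,13.75,u,cx,col)
draw(o,11.75,zt+2.5,0,(0,255,0)); draw(o,9.25,zt,0,(0,255,0))
cv2.imwrite("pics/ov.png",np.hstack([big[100:400,90:400],o[100:400,90:400]]) if 0 else o)
print(proj(Pm,T+R.apply([0,0,4.3])))
E
```

```text
[638.3410154  106.87393114 221.97392282]
[249.37697081 267.92230906]
```

View pics/ov.png

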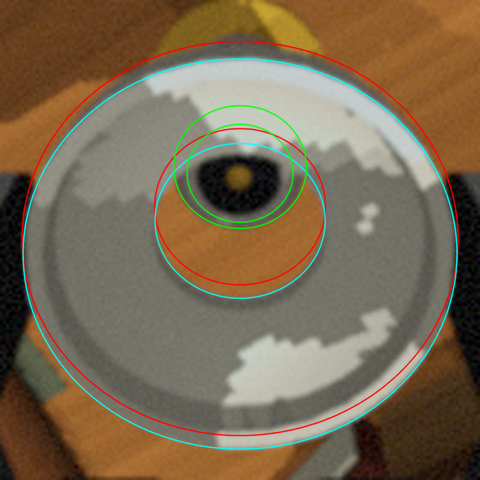

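The cyan model, with the pan at tool x = -2.5 mm, fits both rim and hole. The green holder model at x = 0 nearly fits. A numeric edge profile will settle the holder.

```bash
python3 - <<'E'
from h import *
b=cv2.imread("pics/raw.png").astype(int)
for y in range(198,310,3): print(y,b[y-1:y+2,234:245].mean((0,1)).round(),end="; ")
print()
y=195
for x in range(160,325,4): print(x,b[y-6:y+7,x-1:x+2].mean((0,1)).round(),end="; ")
E
```

```text
198 [11. 13.  8.]; 201 [14. 11. 11.]; 204 [16. 15. 16.]; 207 [16. 16. 15.]; 210 [19. 19. 19.]; 213 [39. 43. 44.]; 216 [72. 77. 82.]; 219 [ 92.  98. 104.]; 222 [ 92.  97. 101.]; 225 [ 83.  90. 101.]; 228 [ 67.  91. 123.]; 231 [ 57.  99. 147.]; 234 [ 49. 101. 156.]; 237 [ 47.  99. 156.]; 240 [ 47. 100. 157.]; 243 [ 46. 101. 156.]; 246 [ 46. 101. 156.]; 249 [ 47. 101. 156.]; 252 [ 45. 100. 157.]; 255 [ 46. 102. 159.]; 258 [ 50. 104. 161.]; 261 [ 46. 104. 160.]; 264 [ 47. 104. 159.]; 267 [ 49. 103. 160.]; 270 [ 50. 107. 163.]; 273 [ 49. 107. 163.]; 276 [ 48. 107. 164.]; 279 [ 49. 107. 164.]; 282 [ 49. 106. 164.]; 285 [ 48. 105. 163.]; 288 [ 50. 106. 163.]; 291 [ 47. 105. 162.]; 294 [ 54. 104. 158.]; 297 [ 70.  99. 135.]; 300 [ 82.  94. 107.]; 303 [85. 92. 93.]; 306 [84. 93. 92.]; 309 [ 90. 100. 100.]; 
160 [108. 126. 145.]; 164 [ 81. 118. 157.]; 168 [ 59. 110. 164.]; 172 [ 51. 108. 166.]; 176 [ 53. 102. 159.]; 180 [ 60.  91. 131.]; 184 [71. 81. 96.]; 188 [84. 90. 94.]; 192 [ 93.  98. 103.]; 196 [ 91.  96. 101.]; 200 [74. 81. 84.]; 204 [44. 46. 49.]; 208 [19. 20. 20.]; 212 [19. 18. 17.]; 216 [11.  8. 10.]; 220 [15. 11. 13.]; 224 [18. 15. 16.]; 228 [15. 12. 12.]; 232 [12. 15. 16.]; 236 [16. 21. 24.]; 240 [15. 18. 22.]; 244 [11. 15. 14.]; 248 [18. 15. 17.]; 252 [ 6. 11.  6.]; 256 [18. 11. 15.]; 260 [12. 12. 10.]; 264 [11. 10.  9.]; 268 [17. 14. 15.]; 272 [33. 38. 39.]; 276 [62. 66. 70.]; 280 [87. 92. 97.]; 284 [ 95.  99. 105.]; 288 [87. 92. 96.]; 292 [77. 85. 96.]; 296 [ 65.  87. 116.]; 300 [ 53.  97. 148.]; 304 [ 48. 102. 158.]; 308 [ 49. 101. 157.]; 312 [ 56. 101. 151.]; 316 [ 78. 107. 140.]; 320 [ 98. 113. 123.]; 324 [104. 115. 117.];
```

The holder is at tool x = 0 (edge at 228 against the model's 228) and the pan at x = -2.5, so I'll shift +2.5 mm in x and lower.

Call:
{"method": "carry_out", "body": {
  "commands": [
    [[55,2.5,0,0,0,0,0],[55,2.5,0,5,0,0,0],[55,2.5,0,12,0,0,0],[55,2.5,0,19,0,0,0],[55,2.5,0,26,0,0,0]]
  ]
}}

```text
time: 8.25
tool_pos: [635.9, 108.3, 195.0]
tcp_rot: [-180.0, -0.0, 146.9]
ft_force: [0.3, -0.1, -1.4]
finger_gap: 63.1
```

Call:
{"method": "carry_out", "body": {
  "commands": [
    [[55,0,0,0,0,0,0],[55,0,0,0,0,0,0]]
  ]
}}

```text
time: 8.5
tool_pos: [636.2, 108.3, 196.0]
tcp_rot: [180.0, 0.0, 146.9]
ft_force: [-0.2, -0.8, 0.3]
finger_gap: 62.9
```

```bash
python3 - <<'E'
from h import *
s=r.sense(); print(s["tool_pos"],s["ft_force"],s["wrist_torque"],s["tcp_rot"])
a=viewer.snapshot("wrist")[:,:,::-1][170:345,160:335]; b=viewer.snapshot("side")[:,:,::-1][110:180,200:270]; c=viewer.snapshot("scene")[:,:,::-1][170:250,250:330]
cv2.imwrite("pics/low1.png",np.hstack([cv2.resize(a,(350,350),interpolation=2),cv2.resize(b,(225,350)[:1]*2,interpolation=2)]) if 0 else np.hstack([cv2.resize(i,(266,266),interpolation=2) for i in (a,b,c)]))
E
```

```text
[636.17768861 108.33819191 195.99975786] [-0.23740515 -0.78222295  0.26027066] [ 0.06082956 -0.03531792 -0.03145946] [1.79997607e+02 4.74974249e-03 1.46947180e+02]
```

View pics/low1.png

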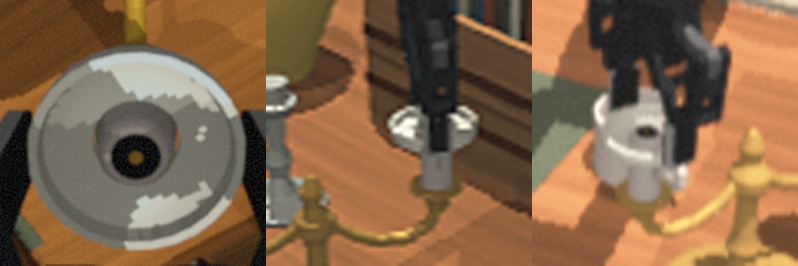

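The holder is now inside the hole (hole centre about (137,142), holder top (134,155) in the left crop) and there's no force. I'll lower further in small steps, watching the force.

Call:
{"method": "carry_out", "body": {
  "commands": [
    [[55,0,0,4,0,0,0],[55,0,0,8,0,0,0],[55,0,0,12,0,0,0],[55,0,0,12,0,0,0]]
  ]
}}

```text
time: 9.15
tool_pos: [635.7, 108.3, 183.1]
tcp_rot: [-180.0, -0.1, 146.9]
ft_force: [-0.3, -0.6, -0.6]
finger_gap: 63.2
```

Call:
{"method": "carry_out", "body": {
  "commands": [
    [[55,0,0,4,0,0,0],[55,0,0,8,0,0,0],[55,0,0,12,0,0,0],[55,0,0,12,0,0,0]]
  ]
}}

```text
time: 9.65
tool_pos: [635.8, 108.3, 171.2]
tcp_rot: [-180.0, -0.0, 146.9]
ft_force: [0.5, -0.5, -1.1]
finger_gap: 63.2
```

Call:
{"method": "carry_out", "body": {
  "commands": [
    [[55,0,0,3,0,0,0],[55,0,0,6,0,0,0],[55,0,0,9,0,0,0],[55,0,0,10,0,0,0],[55,0,0,10,0,0,0]]
  ]
}}

```text
time: 10.28
tool_pos: [636.1, 108.4, 161.8]
tcp_rot: [-180.0, -0.0, 146.9]
ft_force: [-0.5, -0.4, -1.0]
finger_gap: 63.0
```

Call:
{"method": "carry_out", "body": {
  "commands": [
    [[55,0,0,0.5,0,0,0],[55,0,0,1,0,0,0],[55,0,0,1.5,0,0,0],[55,0,0,2,0,0,0]]
  ]
}}

```text
time: 10.78
tool_pos: [636.1, 108.3, 159.9]
tcp_rot: [-180.0, 0.0, 146.9]
ft_force: [-1.2, -0.8, -1.4]
finger_gap: 63.3
```

Call:
{"method": "carry_out", "body": {
  "commands": [
    [[55,0,0,0.5,0,0,0],[55,0,0,1,0,0,0],[55,0,0,1,0,0,0]]
  ]
}}

```text
time: 11.15
tool_pos: [636.1, 108.4, 158.8]
tcp_rot: [-180.0, -0.0, 146.9]
ft_force: [-1.5, 0.7, -1.4]
finger_gap: 62.6
```

Call:
{"method": "carry_out", "body": {
  "commands": [
    [[55,0,0,0.4,0,0,0],[55,0,0,0.8,0,0,0],[55,0,0,0.8,0,0,0]]
  ]
}}

```text
time: 11.52
tool_pos: [636.2, 108.4, 158.4]
tcp_rot: [180.0, 0.0, 146.9]
ft_force: [-1.2, 0.1, 1.2]
finger_gap: 63.1
```

Call:
{"method": "carry_out", "body": {
  "commands": [
    [[55,0,0,0.4,0,0,0],[55,0,0,0.8,0,0,0],[55,0,0,0.8,0,0,0]]
  ]
}}

```text
time: 11.9
tool_pos: [636.4, 108.3, 158.4]
tcp_rot: [180.0, 0.0, 146.9]
ft_force: [-3.2, -0.7, 6.2]
finger_gap: 62.8
```

Contact came at TCP z 158.4, as predicted for the pan seated. I'll release it.

Call:
{"method": "carry_out", "body": {
  "commands": [
    [[66,0,0,0,0,0,0],[72,0,0,0,0,0,0],[85,0,0,0,0,0,0],[85,0,0,0,0,0,0],[85,0,0,0,0,0,0]]
  ]
}}

```text
time: 12.52
tool_pos: [636.1, 108.3, 157.2]
tcp_rot: [-180.0, -0.0, 146.9]
ft_force: [-0.2, -0.2, 0.0]
finger_gap: 85.0
```

Call:
{"method": "carry_out", "body": {
  "commands": [
    [[85,0,0,-10,0,0,0],[85,0,0,-40,0,0,0],[85,0,0,-80,0,0,0],[85,0,0,-100,0,0,0],[85,0,0,-100,0,0,0]]
  ]
}}

```text
time: 13.15
tool_pos: [637.2, 108.5, 259.7]
tcp_rot: [179.9, 0.2, 146.9]
ft_force: [-0.6, -0.8, 0.3]
finger_gap: 85.0
```

Call:
{"method": "carry_out", "body": {
  "commands": [
    [[85,0,0,0,0,0,0],[85,0,0,0,0,0,0],[85,0,0,0,0,0,0]]
  ]
}}

```text
time: 13.52
tool_pos: [635.6, 108.3, 255.8]
tcp_rot: [-179.9, -0.1, 146.9]
ft_force: [-0.5, -0.4, -0.2]
finger_gap: 85.1
```

```bash
python3 - <<'E'
from h import *
im=viewer.snapshot("wrist")[:,:,::-1]; s=r.sense(); T=s["tool_pos"]; R=Ro.from_euler("xyz",s["tcp_rot"],degrees=True); Pm=P("wrist")
cv2.imwrite("pics/rel_raw.png",im)
k=4; x0,y0=160,120; big=cv2.resize(im[y0:y0+150,x0:x0+180],None,fx=k,fy=k,interpolation=2)
a=np.linspace(0,2*np.pi,200); C=np.array([636.3,108.35])
for rad,z,c in((32,154,(255,255,0)),(13.75,144,(255,255,0)),(11.75,187.5,(0,255,0)),(9.25,190,(0,255,0))):
    q=np.array([proj(Pm,[*(C+rad*np.array([np.cos(t),np.sin(t)])),z]) for t in a]); cv2.polylines(big,[((q-[x0,y0]+.5)*k*8).astype(np.int32)],True,c,1,16,3)
cv2.imwrite("pics/rel.png",big); goto(636.3,108.35,258,147)
E
```

```text
pos [635.7 108.3 256.2] shift [-0.5  0.4 -1.8] turn [-0.1 -0.1 -0.1] t 13.575 F [ 0.1  0.6 -0.6] gap 84.5
```

View pics/rel.png

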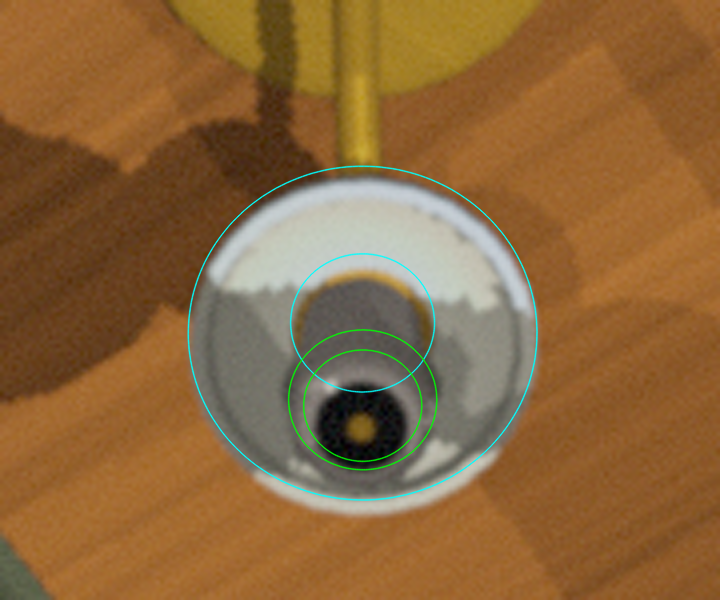

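The pan lies flat and concentric around the holder; pan and holder are offset from the model by the same ~15 px, which agrees with the 2.5 mm grasp offset. That puts the holder axis at about (638.3,107.0). Next is the sleeve, measured numerically to save pictures (11 used).

```bash
python3 - <<'E'
from h import *
goto(664,-179,172,147)
print("screwdriver tip/handle",tri((363,381),(432,347)),tri((283,445),(517,312)))
E
```

```text
pos [635.7 108.3 256.2] shift [-180.5 -225.3   84.2] turn [-0.1 -0.1 -0.1] t 13.575 F [ 0.1  0.6 -0.6] gap 84.5
screwdriver tip/handle [608.38226446 -53.71064944   9.08399721] [800.44864285 -85.91444423   8.95165544]
```

Call:
{"method": "carry_out", "body": {
  "commands": [
    [[85,-180,-225,40,0,0,0],[85,-180,-225,60,0,0,0],[60,-180,-225,84,0,0,0],[60,-180,-225,84,0,0,0],[60,-180,-225,84,0,0,0]]
  ]
}}

```text
time: 14.2
tool_pos: [663.8, -180.8, 171.9]
tcp_rot: [-180.0, -0.0, 146.9]
ft_force: [1.1, -1.0, 1.4]
finger_gap: 60.1
```

Call:
{"method": "carry_out", "body": {
  "commands": [
    [[60,0,0,0,0,0,0],[60,0,0,0,0,0,0],[60,0,0,0,0,0,0]]
  ]
}}

```text
time: 14.58
tool_pos: [664.8, -177.1, 174.2]
tcp_rot: [180.0, 0.1, 147.0]
ft_force: [-0.7, 0.3, -0.3]
finger_gap: 60.0
```

```bash
cat >> h.py <<'E'
def ring(guess,z,half=32,thr=(110,90)):
    """circle fits of the bright tube top, on the plane z: outer and bore contours"""
    im=viewer.snapshot("wrist"); Pm=P("wrist"); u,v=proj(Pm,[*guess,z]).astype(int)
    x0,y0=max(u-half,0),max(v-half,0); roi=cv2.cvtColor(im[y0:v+half,x0:u+half],cv2.COLOR_RGB2GRAY)
    t,m=cv2.threshold(roi,0,255,cv2.THRESH_BINARY|cv2.THRESH_OTSU)
    cs,hi=cv2.findContours(m,cv2.RETR_CCOMP,cv2.CHAIN_APPROX_NONE)
    for c in cs:
        if len(c)>30:
            w=np.array([onz(Pm,p+[x0,y0],z) for p in c[:,0,:].astype(float)])
            A=np.c_[2*w,np.ones(len(w))]; q=np.linalg.lstsq(A,(w**2).sum(1),rcond=None)[0]
            rr=np.sqrt(q[2]+q[0]**2+q[1]**2); e=np.hypot(*(w-q[:2]).T)-rr
            print("thr",t,"n",len(c),"centre",q[:2].round(1),"r",rr.round(1),"rms",e.std().round(2))
E
python3 - <<'E'
from h import *
goto(606,-141,100,147); ring((606.3,-141),52)
E
```

```text
pos [ 664.8 -177.1  174.2] shift [69.1 -1.8 74.1] turn [0.  0.1 0. ] t 14.575 F [-0.7  0.3 -0.3] gap 60.0
thr 147.0 n 125 centre [ 607.  -141.7] r 15.7 rms 0.22
thr 147.0 n 103 centre [ 607.  -141.6] r 13.2 rms 0.22
```

The fit gives the sleeve's top centred at (607.0,-141.7), with radii 15.7/13.2 against the true 16/13.

Call:
{"method": "carry_out", "body": {
  "commands": [
    [[60,40,-1.8,40,0,0,0],[60,68,-1.8,70,0,0,0],[60,68,-1.8,80,0,0,0],[60,68,-1.8,80,0,0,0],[60,68,-1.8,80,0,0,0]]
  ]
}}

```text
time: 15.25
tool_pos: [608.4, -143.5, 95.6]
tcp_rot: [179.9, 0.2, 147.0]
ft_force: [0.1, 0.1, 0.3]
finger_gap: 60.0
```

```bash
python3 - <<'E'
from h import *
goto(607,-141.7,40,147)
E
```

```text
pos [ 608.4 -143.5   95.6] shift [ 2.4  0.7 55.6] turn [ 0.1  0.2 -0. ] t 15.25 F [0.1 0.1 0.3] gap 60.0
```

Call:
{"method": "carry_out", "body": {
  "commands": [
    [[60,1,0.5,20,0,0,0],[60,1,0.5,40,0,0,0],[60,1,0.5,52,0,0,0],[60,1,0.5,55,0,0,0],[60,1,0.5,55,0,0,0]]
  ]
}}

```text
time: 15.88
tool_pos: [605.7, -141.9, 38.1]
tcp_rot: [-180.0, -0.0, 146.9]
ft_force: [0.1, -1.0, 0.4]
finger_gap: 60.0
```

Call:
{"method": "carry_out", "body": {
  "commands": [
    [[60,0,0,0,0,0,0],[60,0,0,0,0,0,0],[60,0,0,0,0,0,0]]
  ]
}}

```text
time: 16.25
tool_pos: [606.0, -142.0, 38.8]
tcp_rot: [180.0, 0.0, 146.9]
ft_force: [-0.1, 0.1, 0.1]
finger_gap: 59.9
```

```bash
python3 - <<'E'
from h import *
goto(607,-141.7,40,147)
E
```

```text
pos [ 606.  -142.    38.8] shift [-0.7  0.7 -1.2] turn [ 0.   0.  -0.1] t 16.25 F [-0.1  0.1  0.1] gap 59.9
```

Within 1 mm. I'll correct that, close and lift.

Call:
{"method": "carry_out", "body": {
  "commands": [
    [[60,-0.7,0.7,-1,0,0,0],[40,-0.7,0.7,-1,0,0,0],[28,-0.7,0.7,-1,0,0,0],[25,-0.7,0.7,-1,0,0,0],[25,-0.7,0.7,-1,0,0,0]]
  ],
  "grip_force": 35
}}

```text
time: 16.88
tool_pos: [606.9, -141.8, 39.6]
tcp_rot: [180.0, 0.0, 146.9]
ft_force: [-0.3, -0.2, 2.7]
finger_gap: 31.2
```

Call:
{"method": "carry_out", "body": {
  "commands": [
    [[25,0,0,0,0,0,0],[25,0,0,0,0,0,0],[25,0,0,0,0,0,0]]
  ]
}}

```text
time: 17.25
tool_pos: [606.9, -141.7, 39.5]
tcp_rot: [180.0, 0.0, 146.9]
ft_force: [-0.4, -0.3, 3.7]
finger_gap: 31.2
```

Call:
{"method": "carry_out", "body": {
  "commands": [
    [[25,0,0,-10,0,0,0],[25,0,0,-60,0,0,0],[25,0,0,-120,0,0,0],[25,0,0,-180,0,0,0],[25,0,0,-220,0,0,0]]
  ]
}}

```text
time: 17.88
tool_pos: [607.2, -141.8, 263.4]
tcp_rot: [179.9, 0.2, 147.0]
ft_force: [0.3, 0.1, -1.3]
finger_gap: 31.3
```

Call:
{"method": "carry_out", "body": {
  "commands": [
    [[25,0,0,0,0,0,0],[25,0,0,0,0,0,0],[25,0,0,0,0,0,0]]
  ]
}}

```text
time: 18.25
tool_pos: [605.6, -141.3, 256.9]
tcp_rot: [-179.9, -0.2, 146.9]
ft_force: [-0.1, -0.6, -1.2]
finger_gap: 31.3
```

```bash
python3 - <<'E'
from h import *
s=r.sense(); T=s["tool_pos"]; ring(T[:2],T[2]+12.2,half=45); goto(638.4,107,262,147)
E
```

```text
thr 63.0 n 34 centre [ 600.3 -119.1] r 2.1 rms 0.9
thr 63.0 n 334 centre [ 606.5 -142.3] r 20.0 rms 2.83
thr 63.0 n 50 centre [ 584.  -146.5] r 3.0 rms 1.33
pos [ 605.7 -141.4  257. ] shift [108.1 226.   -4.8] turn [-0.1 -0.2 -0.1] t 18.3 F [-0.7 -1.   0.5] gap 32.0
```

Grip good (gap 31.3); the sleeve's foot is 39.5 mm below the TCP and its axis is on the TCP within 0.2 mm. Now over the holder at about (638.5,106.9).

Call:
{"method": "carry_out", "body": {
  "commands": [
    [[25,108,226,-5,0,0,0],[25,108,226,-5,0,0,0],[25,108,226,-5,0,0,0],[25,108,226,-5,0,0,0],[25,108,226,-5,0,0,0]]
  ]
}}

```text
time: 18.92
tool_pos: [638.6, 111.6, 262.7]
tcp_rot: [-180.0, -0.1, 147.3]
ft_force: [0.1, -0.9, 0.1]
finger_gap: 31.4
```

Call:
{"method": "carry_out", "body": {
  "commands": [
    [[25,0,0,0,0,0,0],[25,0,0,0,0,0,0],[25,0,0,0,0,0,0]]
  ]
}}

```text
time: 19.3
tool_pos: [639.5, 105.2, 264.2]
tcp_rot: [-180.0, -0.0, 146.8]
ft_force: [-0.5, 0.5, -1.3]
finger_gap: 31.2
```

```bash
python3 - <<'E'
from h import *
goto(638.5,106.9,234,147)
im=viewer.snapshot("wrist"); g=im.astype(int); s=r.sense(); Pm=P("wrist"); T=s["tool_pos"]
u,v=proj(Pm,[*T[:2],T[2]+12.5]).astype(int); print("proj top centre",u,v)
print("col profile"); print([(y,int(g[y,u-2:u+3].mean())) for y in range(v-48,v+50,3)])
print("row profile"); print([(x,int(g[v-2:v+3,x].mean())) for x in range(u-60,u+60,3)])
cv2.imwrite("pics/hand.png",im[:,:,::-1])
E
```

```text
pos [639.5 105.2 264.2] shift [ 1.8  0.9 30.2] turn [-0.  -0.  -0.2] t 19.3 F [-0.5  0.5 -1.3] gap 31.2
proj top centre 249 288
col profile
[(240, 94), (243, 92), (246, 92), (249, 89), (252, 123), (255, 133), (258, 117), (261, 89), (264, 87), (267, 85), (270, 84), (273, 85), (276, 86), (279, 87), (282, 87), (285, 82), (288, 84), (291, 86), (294, 86), (297, 86), (300, 86), (303, 87), (306, 88), (309, 86), (312, 86), (315, 86), (318, 105), (321, 104), (324, 112), (327, 120), (330, 116), (333, 91), (336, 76)]
row profile
[(189, 15), (192, 12), (195, 19), (198, 16), (201, 22), (204, 20), (207, 18), (210, 93), (213, 106), (216, 92), (219, 80), (222, 81), (225, 83), (228, 84), (231, 84), (234, 84), (237, 85), (240, 85), (243, 87), (246, 85), (249, 86), (252, 88), (255, 84), (258, 86), (261, 85), (264, 85), (267, 83), (270, 83), (273, 83), (276, 81), (279, 79), (282, 87), (285, 103), (288, 104), (291, 20), (294, 25), (297, 20), (300, 14), (303, 27), (306, 21)]
```

Call:
{"method": "carry_out", "body": {
  "commands": [
    [[25,1.8,0.9,10,0,0,0],[25,1.8,0.9,20,0,0,0],[25,1.8,0.9,28,0,0,0],[25,1.8,0.9,28,0,0,0],[25,1.8,0.9,28,0,0,0]]
  ]
}}

```text
time: 19.98
tool_pos: [638.5, 108.5, 236.5]
tcp_rot: [180.0, 0.0, 147.0]
ft_force: [-0.4, -0.2, -0.9]
finger_gap: 31.7
```

```bash
python3 - <<'E'
from h import *
goto(638.5,106.9,234,147)
s=r.sense(); R=Ro.from_euler("xyz",s["tcp_rot"],degrees=True); Pm=P("wrist"); T=s["tool_pos"]; a=np.linspace(0,6.283,200)
for cx in (0,-1):
  for rad in (16,13):
    q=np.array([proj(Pm,T+R.apply([cx+rad*np.cos(t),rad*np.sin(t),-12.5])) for t in a]); print(cx,rad,q.min(0).round(1),q.max(0).round(1))
E
```

```text
pos [638.5 108.5 236.5] shift [-0.8 -1.3  2.5] turn [ 0.  0. -0.] t 19.975 F [-0.4 -0.2 -0.9] gap 31.7
0 16 [208.4 251.3] [290.3 323.8]
0 13 [216.1 258.6] [282.6 317.4]
-1 16 [208.5 253.8] [290.2 325.9]
-1 13 [216.1 261. ] [282.5 319.6]
```

The in-hand sleeve matches the model at offset 0. I'll settle and correct.

Call:
{"method": "carry_out", "body": {
  "commands": [
    [[25,0,0,0,0,0,0],[25,0,0,0,0,0,0],[25,0,0,0,0,0,0],[25,0,0,0,0,0,0]]
  ]
}}

```text
time: 20.48
tool_pos: [638.4, 108.4, 236.4]
tcp_rot: [180.0, 0.0, 146.9]
ft_force: [0.3, -0.6, -1.2]
finger_gap: 31.4
```

```bash
python3 - <<'E'
from h import *
goto(638.5,106.9,234,147)
E
```

```text
pos [638.4 108.4 236.4] shift [-0.9 -1.2  2.4] turn [ 0.   0.  -0.1] t 20.475 F [ 0.3 -0.6 -1.2] gap 31.4
```

Shift into line, then lower to just past the bevel (foot ~188).

Call:
{"method": "carry_out", "body": {
  "commands": [
    [[25,-0.9,-1.2,0,0,0,0],[25,-0.9,-1.2,2,0,0,0],[25,-0.9,-1.2,4,0,0,0],[25,-0.9,-1.2,6,0,0,0],[25,-0.9,-1.2,7,0,0,0]]
  ]
}}

```text
time: 21.1
tool_pos: [638.4, 106.9, 229.0]
tcp_rot: [-180.0, -0.0, 146.9]
ft_force: [-0.2, 0.1, -0.5]
finger_gap: 31.2
```

Call:
{"method": "carry_out", "body": {
  "commands": [
    [[25,0,0,0.5,0,0,0],[25,0,0,1.5,0,0,0],[25,0,0,2.5,0,0,0],[25,0,0,2.5,0,0,0]]
  ]
}}

```text
time: 21.6
tool_pos: [638.5, 106.9, 226.7]
tcp_rot: [-180.0, -0.0, 146.9]
ft_force: [0.2, 0.1, -1.1]
finger_gap: 31.5
```

Call:
{"method": "carry_out", "body": {
  "commands": [
    [[25,0,0,1,0,0,0],[25,0,0,2.5,0,0,0],[25,0,0,4,0,0,0],[25,0,0,5,0,0,0]]
  ]
}}

```text
time: 22.1
tool_pos: [638.4, 106.9, 221.6]
tcp_rot: [-180.0, -0.0, 146.9]
ft_force: [0.0, -0.2, -0.3]
finger_gap: 31.6
```

Call:
{"method": "carry_out", "body": {
  "commands": [
    [[25,0,0,1.5,0,0,0],[25,0,0,3,0,0,0],[25,0,0,4.5,0,0,0],[25,0,0,6,0,0,0]]
  ]
}}

```text
time: 22.6
tool_pos: [638.5, 106.9, 215.7]
tcp_rot: [-180.0, 0.0, 146.9]
ft_force: [-0.0, 0.6, -0.1]
finger_gap: 31.6
```

Call:
{"method": "carry_out", "body": {
  "commands": [
    [[25,0,0,2,0,0,0],[25,0,0,4,0,0,0],[25,0,0,6,0,0,0],[25,0,0,8,0,0,0],[25,0,0,10,0,0,0]]
  ]
}}

```text
time: 23.22
tool_pos: [638.6, 106.9, 205.9]
tcp_rot: [180.0, 0.0, 146.9]
ft_force: [0.8, -1.5, 2.2]
finger_gap: 31.7
```

Call:
{"method": "carry_out", "body": {
  "commands": [
    [[25,0,0,2,0,0,0],[25,0,0,4,0,0,0],[25,0,0,6,0,0,0],[25,0,0,8,0,0,0],[25,0,0,10,0,0,0]]
  ]
}}

```text
time: 23.85
tool_pos: [638.5, 106.9, 195.7]
tcp_rot: [-180.0, 0.0, 146.9]
ft_force: [0.3, 0.1, 2.6]
finger_gap: 31.6
```

Call:
{"method": "carry_out", "body": {
  "commands": [
    [[25,0,0,2,0,0,0],[25,0,0,4,0,0,0],[25,0,0,6,0,0,0],[25,0,0,8,0,0,0],[25,0,0,10,0,0,0]]
  ]
}}

```text
time: 24.48
tool_pos: [638.5, 106.9, 185.7]
tcp_rot: [180.0, 0.0, 146.9]
ft_force: [0.1, -1.6, 2.6]
finger_gap: 31.5
```

Call:
{"method": "carry_out", "body": {
  "commands": [
    [[25,0,0,0.7,0,0,0],[25,0,0,1.4,0,0,0],[25,0,0,2.1,0,0,0],[25,0,0,2.1,0,0,0]]
  ]
}}

```text
time: 24.98
tool_pos: [638.5, 106.9, 183.6]
tcp_rot: [-180.0, -0.0, 146.9]
ft_force: [-0.5, -0.4, 1.2]
finger_gap: 31.6
```

Call:
{"method": "carry_out", "body": {
  "commands": [
    [[25,0,0,0.5,0,0,0],[25,0,0,1,0,0,0],[25,0,0,1,0,0,0]]
  ]
}}

```text
time: 25.35
tool_pos: [638.6, 106.9, 183.5]
tcp_rot: [180.0, 0.0, 146.9]
ft_force: [-2.2, -1.4, 6.0]
finger_gap: 31.3
```

TCP z stopped at 183.5, the predicted home height, with force rising. A slight extra press to confirm, then release and retreat.

Call:
{"method": "carry_out", "body": {
  "commands": [
    [[25,0,0,0.5,0,0,0],[25,0,0,1,0,0,0],[25,0,0,1,0,0,0]]
  ]
}}

```text
time: 25.72
tool_pos: [638.7, 106.9, 183.5]
tcp_rot: [180.0, 0.0, 146.9]
ft_force: [-5.3, -1.0, 12.0]
finger_gap: 31.2
```

Call:
{"method": "carry_out", "body": {
  "commands": [
    [[34,0,0,-1,0,0,0],[40,0,0,-1.5,0,0,0],[55,0,0,-1.5,0,0,0],[55,0,0,-1.5,0,0,0],[55,0,0,-1.5,0,0,0]]
  ]
}}

```text
time: 26.35
tool_pos: [638.5, 106.9, 183.0]
tcp_rot: [-180.0, -0.0, 146.9]
ft_force: [0.4, 1.0, 0.3]
finger_gap: 55.0
```

Call:
{"method": "carry_out", "body": {
  "commands": [
    [[55,0,0,-8,0,0,0],[55,0,0,-25,0,0,0],[55,0,0,-60,0,0,0],[55,0,0,-100,0,0,0],[55,0,0,-120,0,0,0]]
  ]
}}

```text
time: 26.98
tool_pos: [639.6, 107.0, 307.9]
tcp_rot: [179.8, 0.3, 146.9]
ft_force: [0.5, -0.1, -0.1]
finger_gap: 55.1
```

Call:
{"method": "carry_out", "body": {
  "commands": [
    [[55,-60,0,0,0,0,0],[55,-70,0,0,0,0,0],[55,-70,0,0,0,0,0],[55,-70,0,0,0,0,0],[55,-70,0,0,0,0,0]]
  ]
}}

```text
time: 27.6
tool_pos: [696.7, 69.6, 303.9]
tcp_rot: [180.0, 0.0, 147.0]
ft_force: [0.7, -0.1, -0.5]
finger_gap: 55.2
```

```bash
python3 - <<'E'
from h import *
s=r.sense(); print(s["time"],s["tool_pos"],s["ft_force"]); ring((638.5,106.9),196,half=30)
im=[viewer.snapshot("wrist")[:,:,::-1][20:220,150:350],viewer.snapshot("side")[:,:,::-1][110:210,160:260],viewer.snapshot("scene")[:,:,::-1][170:270,260:360]]
cv2.imwrite("pics/fin.png",np.hstack([cv2.resize(i,(266,266),interpolation=2) for i in im]))
E
```

```text
27.6 [696.67195328  69.59253692 303.94588695] [ 0.67747183 -0.11530061 -0.51432311]
thr 148.0 n 80 centre [638.9 106.5] r 9.5 rms 0.18
thr 148.0 n 61 centre [638.9 106.3] r 7.4 rms 0.16
thr 148.0 n 270 centre [638.7 106.8] r 21.6 rms 3.14
thr 148.0 n 108 centre [638.7 106.6] r 13.2 rms 0.2
```

View pics/fin.png

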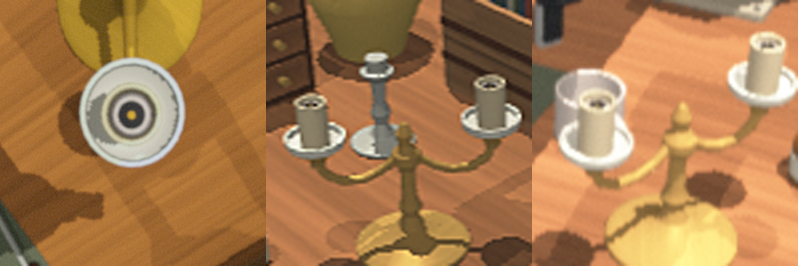

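The pan is flat on the cup and the sleeve stands upright on it at the same height as the finished arm, with its bore centred on (638.7,106.6). The gripper is well clear, so I'll hand in.

```bash
python3 -c "
from h import *
print(r.hand_in())"
```

```text
the job is handed in; nothing more can be done
None
```

I set the glass pan on the bare arm's cup and pushed the 52 mm sleeve down over the holder until it stood home on the pan. I handed the job in at about 28 s of the 67 s allowed; it gave no verdict.

- **Pan:** contact came at TCP z 158.4, against 158.3 expected for a seated pan. After release, the wrist view showed it flat and concentric with the holder.
- **Sleeve:** it stopped at TCP z 183.5, as predicted, and did not move under a 12 N press. The sleeve bore is centred at (638.7, 106.6), about 0.4 mm from my estimate of the holder axis. In the side and scene views it looks level with the finished arm.
- **Everything else:** I saw no other object move, and the largest force in any reading was about 13 N.

**One disagreement:** early wrist measurements put the pan on the jaw axis, but the closer overlay showed it 2.5 mm off. The likely cause is taking the centre of the rim's ellipse as the true centre. I corrected it before lowering the pan.

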